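# Make up two tea kits

### The arm

A 7-joint arm with a two-finger parallel gripper is mounted at the origin on the work surface. World frame = base frame: x ahead of the robot, y to its left, z up, the work surface at z = 0. Lengths are in m, angles in rad, forces in N, time in s.
With the tool pointing down it reaches from about 0.4 to 0.875 m from the base axis. Payload 19.3 kg.
Tool frame: the origin (TCP) lies between the finger pads; the fingertips stand 25 mm ahead of it and the grasp point (between the pads) lies 6 mm ahead of it (manip.tip_extent is the distance from the TCP to the fingertips, in m); z points along the fingers, y is the direction in which the jaws open and shut (so a half turn about z gives the same grasp; the last joint's range is limited). The gripper opens to 85 mm and grips with 20 to 120 N. Pads are 22 mm wide; open, the fingers measure 114 mm over their backs; the gripper's body (76 mm by 85 mm) begins 54 mm behind the grasp point. The pads swing forward as they close: fully open they stand 13 mm farther back than shut.
Start: joints at [1.107, 0.521, -0.036, 1.599, 0.021, 1.021, -0.113], TCP at [0.24, -0.577, 0.256] pointing down, gripper open.
Joint ranges: [-2.91, 2.91], [-0.3, 2.13], [-1.5, 1.42], [0.17, 2.43], [-1.26, 4.41], [0.16, 1.93], [-2.52, 2.52]. Speed limits (rad/s): [1.89, 1.89, 2.39, 2.39, 3.01, 3.01, 3.01].

### API

Orientations are given as [roll, pitch, yaw] about the fixed x, y, z axes, in that order (R = Rz(yaw) Ry(pitch) Rx(roll)).
In Python, from cell import status, get_image, calibration, ticket, manip gives the robot as it stands.
- The arm moves only by the tool move_arm, never from a script. Its argument "rows" is a list of rows, each a list of 7 numbers: the shift along the tool's x, y, z in cm, then the turn, a rotation vector about the tool's x, y, z in rad, then the opening, from -1 (shut) to 1 (fully open). In form: [[tx, ty, tz, rx, ry, rz, claw], ...]. A call has 1 to 10 rows; each row is the pose to reach, as a shift and turn from the pose commanded when the call began, along the tool's axes at that moment; what a row does not reach only later rows make up. A row lasts 1/12 s, in which the tool goes at most 41.7 mm and 7.16 degrees, less where a joint would pass 70% of its speed; a pose out of reach is approached as far as the arm can. A call with a gripper value outside its range is refused whole. The fingers move at their own pace and stop on an object; the grip force is fixed at half the most. Time passes only in rows, so rows that repeat a pose let the fingers close. It gives the time, the measured TCP pose, the force and the opening at its end, in the units of the state.
- status.observe(): the state, without advancing time (a new reading comes with each control period).
- get_image(name): name is "scene" or "top"; returns the picture (384x512x3 uint8, red, green, blue); there is no depth.
- calibration(name): a dict with "intrinsics" (3x3 intrinsics, pixels), "view" (4x4, takes a point from world to camera coordinates). Camera axes: x right, y up, looking along -z (the intrinsics and any distortion apply to the point x, -y, -z); pixel columns grow to the right and rows downward; lengths in m; the calibration is good to about 2 mm. A picture is of the moment at which its call begins. calibration takes no time and is no camera call.
- ticket.hand_in(): hands the job in, once; it reports no verdict.
The state is a dict: "time": time; "qpos": joint angles; "qvel": joint speeds; "effort": joint torques, N m; "position": TCP position; "ee_rot": TCP orientation; "contact_force": force on the tool from outside, world axes, zero at the start; "torque": the same for the moment, N m; "gripper_width": finger opening in m.
Only numpy, scipy, OpenCV 4.12 (cv2) and the standard library are available. Lean on these libraries where they do the work, as an engineer would, in place of code of your own. Each camera call takes 0.05 s, during which the arm holds its last target. There are 200 camera calls.

### The job

Make up two tea kits on the trays: on the dark tray slide the wider steel drip saucer fully home over the upright peg, face down as it lies (collar down), then the narrower brass one the same way on top of it, and stand the red cup upright on the round cork pad. On the pale tray stand the blue cup upright on the round cork pad and the square tea tin upright on the square black pad, centred and lined up with it. Leave the white cup, the amber cup and the gaiwan where they are, and let go of everything.

Things in the scene. Friction and masses are not known exactly. Their poses are not given: they have to be found in the camera images.
- saucer_steel: silver steel drip saucer lying face down: a round flange 68 mm across and 6 mm thick on top of a collar 40 mm across and 14 mm high, 20 mm high in all, with a hole 21 mm across right through the middle, about 110 g. Origin: centre of the collar's underside, z up through the hole; it starts on the island
- saucer_brass: yellow brass drip saucer lying face down: a round flange 58 mm across and 6 mm thick on top of a collar 40 mm across and 14 mm high, 20 mm high in all, with a hole 21 mm across right through the middle, about 90 g. Origin: centre of the collar's underside, z up through the hole; it starts on the island
- cup_red: small dark red handleless tea cup: 42 mm high, 56 mm across the rim, 53 at 12 mm height, foot 40; about 70 g. Origin: centre of its foot, z up. In one of four slots of a bamboo rack, all taken. Rack: fixed, board 70 x 300 mm, 12 mm thick, slots 72 mm apart along it, 4 mm dividers up to 28 mm above the island, long sides open; in it each cup's y axis runs along the rack, x across
- cup_blue: small cobalt blue handleless tea cup: 42 mm high, 56 mm across the rim, 53 at 12 mm height, foot 40; about 70 g. Origin: centre of its foot, z up. In one of four slots of a bamboo rack, all taken; the red cup's entry describes it
- tea_tin: square dark green tea tin with a copper lid, closed, 50 x 50 mm and 75 mm high, about 140 g. Origin: centre of its underside, z up, x and y square to its sides; it starts upright on the island
- tray_dark: fixed dark brown wooden tray, 120 mm along x, 210 mm along y, edge 12 mm high and 5 mm thick, floor 8 mm above the island. Origin: centre of its underside, z up. At y = +55 mm an upright steel peg 15 mm thick stands on the floor, its top 63 mm above the tray's underside, the last 8 mm a cone down to 6 mm thick; at y = -55 mm a round cork pad 68 mm across, its top 10 mm above the tray's underside
- tray_pale: fixed pale wooden tray, 120 mm along x, 210 mm along y, edge 12 mm high and 5 mm thick, floor 8 mm above the island. Origin: centre of its underside, z up. At y = +55 mm a round cork pad 68 mm across, at y = -55 mm a square black slate pad 70 x 70 mm with its sides along the tray's x and y; the tops of both 10 mm above the tray's underside
- cup_white: small white handleless tea cup: 42 mm high, 56 mm across the rim, 53 at 12 mm height, foot 40; about 70 g. Origin: centre of its foot, z up. In one of four slots of a bamboo rack, all taken; the red cup's entry describes it. Not part of a kit: stays where it is
- cup_amber: small amber yellow handleless tea cup: 42 mm high, 56 mm across the rim, 53 at 12 mm height, foot 40; about 70 g. Origin: centre of its foot, z up. In one of four slots of a bamboo rack, all taken; the red cup's entry describes it. Not part of a kit: stays where it is
- gaiwan: pale green celadon lidded bowl on its saucer (one piece here), loose, 100 mm across and 96 mm high. Origin: centre of its underside. Stays where it is
Things that resemble listed ones, but are neither listed nor needed, are in the scene too. There is more than one size of the saucer_brass; the job needs the smallest.

How it is judged:
On the way, in this order (a step that is already met when the one before it is completed fails the run):
1. the steel saucer is seated on the peg, collar down on the dark tray's floor (x of saucer_steel in the frame of tray_dark between -0.006 and 0.006 m and y of saucer_steel in the frame of tray_dark between 0.049 and 0.061 m and z of saucer_steel in the frame of tray_dark between 0.004 and 0.012 m and angle between saucer_steel's own z axis and vertical below 0.12 rad), for 0.2 s.
2. the brass saucer is seated on the peg on top of the steel one (all of step 1 and x of saucer_brass in the frame of tray_dark between -0.006 and 0.006 m and y of saucer_brass in the frame of tray_dark between 0.049 and 0.061 m and z of saucer_brass in the frame of tray_dark between 0.024 and 0.032 m and angle between saucer_brass's own z axis and vertical below 0.12 rad), for 0.2 s.
At the end, for the whole second after the job is handed in: Steel saucer on the dark tray's floor, brass on it (6 mm off the peg, 4 mm in height); red cup, blue cup and tin on their pads (14 mm in tray x and y), all upright (0.12 rad), tin parallel to its pad (0.22 rad), all five at rest; white cup, amber cup and gaiwan within 20 mm of their starts (all of step 2 and x of cup_red in the frame of tray_dark between -0.014 and 0.014 m and y of cup_red in the frame of tray_dark between -0.069 and -0.041 m and z of cup_red in the frame of tray_dark between 0.005 and 0.015 m and angle between each of cup_red, cup_blue, tea_tin's own z axis and vertical below 0.12 rad and x of cup_blue in the frame of tray_pale between -0.014 and 0.014 m and y of cup_blue in the frame of tray_pale between 0.041 and 0.069 m and z of cup_blue in the frame of tray_pale between 0.005 and 0.015 m and x of tea_tin in the frame of tray_pale between -0.014 and 0.014 m and y of tea_tin in the frame of tray_pale between -0.069 and -0.041 m and z of tea_tin in the frame of tray_pale between 0.005 and 0.015 m and (angle between the x axis of tea_tin and the x axis of tray_pale, either way round below 0.22 rad or angle between the x axis of tea_tin and the y axis of tray_pale, either way round below 0.22 rad) and linear speed of each of saucer_steel, saucer_brass, cup_red, cup_blue, tea_tin below 0.02 m/s and angular speed of each of saucer_steel, saucer_brass, cup_red, cup_blue, tea_tin below 0.2 rad/s and distance of each of cup_white, cup_amber, gaiwan from where it was at the start of the episode below 0.02 m); the robot touches nothing.
It fails at once if the white cup is moved by more than 20 mm (distance of cup_white from where it was at the start of the episode above 0.02 m).
It fails at once if the amber cup is moved by more than 20 mm (distance of cup_amber from where it was at the start of the episode above 0.02 m).
It fails at once if the gaiwan is moved by more than 20 mm (distance of gaiwan from where it was at the start of the episode above 0.02 m).
It also fails if it takes over 125 s, if anything falls off the work surface, if the arm or the gripper's body presses on something with over 40 N, if the wrist force passes 120 N, or if a joint passes its speed limit or range.

## Working session

There is one attempt and no reset: what is moved stays moved. The work goes in short steps, Python scripts to look and compute and a tool call to move; the robot and the scene stay as the last step left them, time stands still between calls to the robot, and variables do not carry over. Pictures are saved under pics/ and viewed, about 12 in all and at most 16, crops included, and the job is handed in when it is done.

Besides the shell and the picture viewer there is one more tool, called after "Request:" as name(argument=value, ...), one argument or row to a line, values as JSON. move_arm: Moves the arm, as the interface text tells. Its arguments: {"type":"object","properties":{"rows":{"type":"array","items":{"type":"array","items":{"type":"number"}}}},"required":["rows"]}

```bash
ls; mkdir -p pics
python3 - <<'E'
from cell import status,get_image,calibration,manip
import cv2
s=status.observe();print(s)
for n in("scene","top"):
    im=get_image(n);cv2.imwrite(f"pics/{n}0.png",cv2.cvtColor(im,cv2.COLOR_RGB2BGR));print(calibration(n))
print([a for a in dir(manip) if a[0]!='_'])
E
```

```text
pics
{'time': 0.0, 'qpos': array([ 1.10681407,  0.52200278, -0.03631599,  1.59998529,  0.02121127,
        1.02113182, -0.11280093]), 'qvel': array([ 0.00114924, -0.00038291,  0.00102792, -0.00117159, -0.00064338,
        0.00095457, -0.00103578]), 'effort': array([-4.92319268e-04, -9.27117920e+01,  1.97961710e+00, -3.69931090e+01,
        1.77969213e-02,  8.24380433e-03,  8.80863399e-05]), 'position': array([ 0.23964272, -0.57689738,  0.25574099]), 'ee_rot': array([-3.14045489e+00,  9.77130269e-05,  3.93767000e-01]), 'contact_force': array([-0.01850451, -0.14267716, -0.16070269]), 'torque': array([ 0.02877509,  0.03399582, -0.00266728]), 'gripper_width': 0.08522028904798967}
{'intrinsics': array([[355.60374685,   0.        , 254.28589916],
       [  0.        , 355.60374685, 191.57247595],
       [  0.        ,   0.        ,   1.        ]]), 'view': array([[ 0.66271481,  0.74867829, -0.01702649, -0.25998746],
       [-0.52745299,  0.48278912,  0.69907654,  0.24481826],
       [ 0.53160363, -0.45430771,  0.7148441 , -1.27575669],
       [ 0.        ,  0.        ,  0.        ,  1.        ]])}
{'intrinsics': array([[409.56657537,   0.        , 252.7230751 ],
       [  0.        , 409.56657537, 195.85166344],
       [  0.        ,   0.        ,   1.        ]]), 'view': array([[ 0.00190077, -0.99983409, -0.01811552, -0.04736069],
       [ 0.98211349, -0.00154434,  0.1882836 , -0.4929951 ],
       [-0.18828034, -0.01814938,  0.98194761, -1.19829208],
       [ 0.        ,  0.        ,  0.        ,  1.        ]])}
['Unreachable', 'tip_extent']
```

View pics/top0.png

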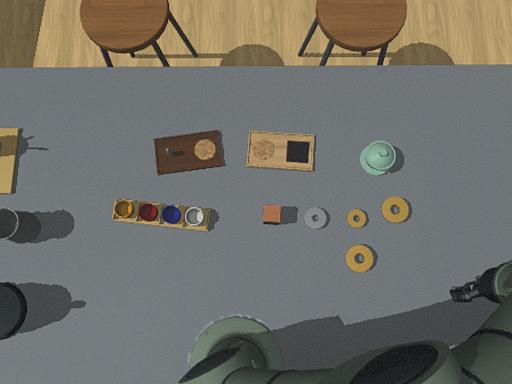

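View pics/scene0.png

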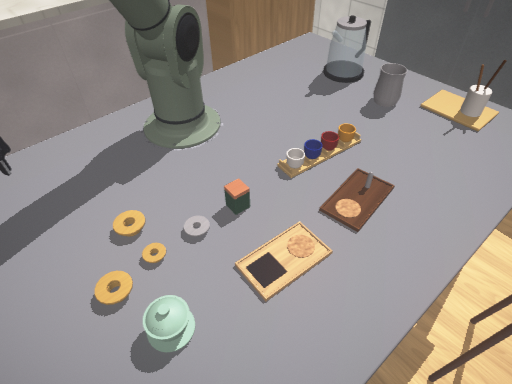

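Candidates in the top view: the steel saucer is at (316,218) and is the only silver one. Brass rings are at (357,218), (395,210) and (360,258), and (357,218) looks smallest. The red cup is at (149,212), blue (172,215), amber (124,209) and white (195,217). The tin is at (272,214), the dark tray at (189,152) and the pale tray at (281,151). Next I'll measure these and take a crop.

```bash
cat > h.py <<'E'
import numpy as np,cv2
from cell import status,get_image,calibration
def grab(n,save=None):
    im=cv2.cvtColor(get_image(n),cv2.COLOR_RGB2BGR)
    if save: cv2.imwrite(f"pics/{save}.png",im)
    return im
def ray(n,px):
    c=calibration(n);K=np.array(c["intrinsics"]);V=np.array(c["view"])
    d=np.linalg.inv(K)@[px[0],px[1],1];d=np.array([d[0],-d[1],-d[2]])
    R=V[:3,:3];return -R.T@V[:3,3],R.T@d
def onz(n,px,z):
    o,d=ray(n,px);return o+d*(z-o[2])/d[2]
def proj(n,p):
    c=calibration(n);q=c["view"]@np.append(p,1);q=np.array([q[0],-q[1],-q[2]]);q=c["intrinsics"]@q;return q[:2]/q[2]
def rect_map(n,im,z,x0,x1,y0,y1,s=1000):
    "metric picture of plane z: 1 px = 1/s m; row 0 = x1, col 0 = y1"
    W=int((y1-y0)*s);H=int((x1-x0)*s)
    src=np.float32([proj(n,(x,y,z)) for x,y in((x1,y1),(x1,y0),(x0,y0),(x0,y1))])
    M=cv2.getPerspectiveTransform(src,np.float32([[0,0],[W,0],[W,H],[0,H]]))
    return cv2.warpPerspective(im,M,(W,H),flags=cv2.INTER_CUBIC)
E
python3 - <<'E'
from h import *
t=cv2.imread("pics/top0.png");s=cv2.imread("pics/scene0.png")
def blobs(im,lo,hi,amin=40,name="",n="top",z=0.0,roi=None):
    h=cv2.cvtColor(im,cv2.COLOR_BGR2HSV);m=cv2.inRange(h,np.array(lo),np.array(hi))
    if roi: k=np.zeros_like(m);k[roi[1]:roi[3],roi[0]:roi[2]]=255;m&=k
    for c in cv2.findContours(m,cv2.RETR_EXTERNAL,cv2.CHAIN_APPROX_NONE)[0]:
        if cv2.contourArea(c)<amin: continue
        M=cv2.moments(c);p=(M['m10']/M['m00'],M['m01']/M['m00'])
        print(name,n,np.round(p,1),"A",cv2.contourArea(c),np.round(onz(n,p,z),4)[:2],"minrect",np.round(cv2.minAreaRect(np.float32([onz(n,q[0],z)[:2]*1000 for q in c])),1) if 0 else cv2.minAreaRect(np.float32([onz(n,q[0],z)[:2]*1000 for q in c])))
for n,im in(("top",t),("scene",s)):
    R=(330,190,430,290) if n=="top" else (70,190,180,320)
    blobs(im,(15,110,90),(30,255,255),60,"brass",n,.02,R)
    R=(300,200,332,235) if n=="top" else (180,212,214,242)
    blobs(im,(0,0,125),(180,50,255),60,"steel",n,.02,R)
    R=(255,195,290,230) if n=="top" else (220,175,255,215)
    blobs(im,(3,110,100),(14,255,255),40,"lid",n,.075,R)
a=cv2.resize(t[120:270,105:435],None,fx=2.4,fy=2.4,interpolation=cv2.INTER_CUBIC);cv2.imwrite("pics/c1.png",a)
b=cv2.resize(s[115:300,100:400],None,fx=2.6,fy=2.6,interpolation=cv2.INTER_CUBIC);cv2.imwrite("pics/c2.png",b)
E
```

```text
brass top [359. 258.] A 551.0 [ 0.3075 -0.3662] minrect ((307.758544921875, -366.3128967285156), (77.26612091064453, 78.69535064697266), 0.03605497628450394)
brass top [356.1 218.1] A 241.0 [ 0.4284 -0.363 ] minrect ((428.7110900878906, -362.8797302246094), (55.16004943847656, 53.22615432739258), 43.4716911315918)
brass top [394.7 209.2] A 516.0 [ 0.4557 -0.4822] minrect ((455.1724548339844, -483.1104736328125), (79.1408920288086, 78.3707275390625), 86.72573852539062)
steel top [314.5 217.5] A 338.0 [ 0.4303 -0.2364] minrect ((431.3069763183594, -235.11968994140625), (66.91053771972656, 66.67904663085938), 26.583824157714844)
lid top [271.6 213.2] A 244.0 [ 0.4355 -0.1035] minrect ((435.5791931152344, -103.81145477294922), (48.79942321777344, 49.544677734375), 85.86148071289062)
brass scene [113.1 287.1] A 906.5 [ 0.4574 -0.4813] minrect ((455.9203796386719, -480.4569091796875), (81.7582015991211, 79.86013793945312), 47.98908996582031)
brass scene [153.5 252.5] A 334.0 [ 0.4365 -0.3654] minrect ((436.14630126953125, -365.0623474121094), (53.93524932861328, 55.88761520385742), 16.70258140563965)
brass scene [128.6 222.7] A 591.5 [ 0.3102 -0.366 ] minrect ((307.79522705078125, -365.32562255859375), (81.53782653808594, 82.16265869140625), 36.66754913330078)
steel scene [197.5 224. ] A 756.5 [ 0.4356 -0.2348] minrect ((437.9936828613281, -241.56536865234375), (88.31787109375, 104.4463119506836), 53.13343811035156)
lid scene [236.4 188.3] A 264.0 [ 0.4469 -0.1095] minrect ((446.73101806640625, -108.69983673095703), (51.979400634765625, 56.51130294799805), 86.00951385498047)
```

View pics/c1.png

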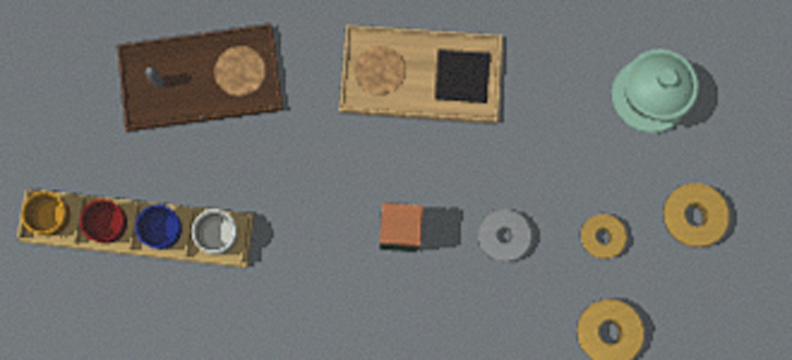

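View pics/c2.png

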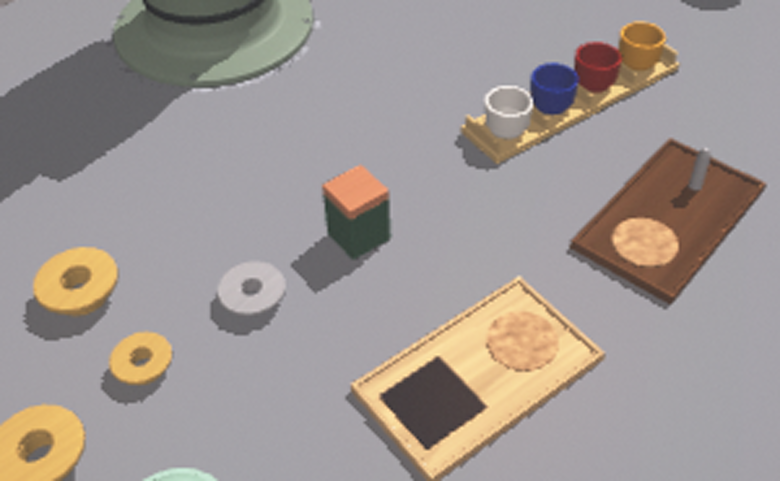

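Run:
```python
from h import *
I={"top":cv2.imread("pics/top0.png"),"scene":cv2.imread("pics/scene0.png")}
items=[("steel",.02,.432,-.236,.05),("brass",.02,.430,-.363,.05),("tin",.075,.44,-.105,.05)]
rows=[]
for n in I:
    r=[]
    for k,z,x,y,w in items:
        m=rect_map(n,I[n],z,x-w,x+w,y-w,y+w,2500);cv2.putText(m,f"{k} {n}",(5,15),0,.5,(0,0,255),1)
        for i in range(0,250,50): cv2.line(m,(i,0),(i,249),(0,255,0),1);cv2.line(m,(0,i),(249,i),(0,255,0),1)
        r.append(m)
    rows.append(np.hstack(r))
cv2.imwrite("pics/m1.png",np.vstack(rows))
rows=[]
for n in I:
    r=[]
    for k,z,x0,x1,y0,y1 in [("dark",.012,.54,.70,.05,.31),("pale",.012,.55,.70,-.24,0),("rack",.054,.40,.50,.09,.43)]:
        m=rect_map(n,I[n],z,x0,x1,y0,y1,900)
        m=cv2.copyMakeBorder(m,0,150-m.shape[0],0,0,cv2.BORDER_CONSTANT)
        cv2.putText(m,f"{k} {n}",(5,145),0,.4,(0,0,255),1);r.append(m)
    rows.append(np.hstack(r))
m=np.vstack(rows);cv2.imwrite("pics/m2.png",m);print(m.shape)
for n in I:
    print(n,np.round(ray(n,(0,0))[0],3))
```

```text
(300, 756, 3)
top [ 0.259 -0.07   1.269]
scene [ 0.98  -0.503  0.736]
```

View pics/m1.png

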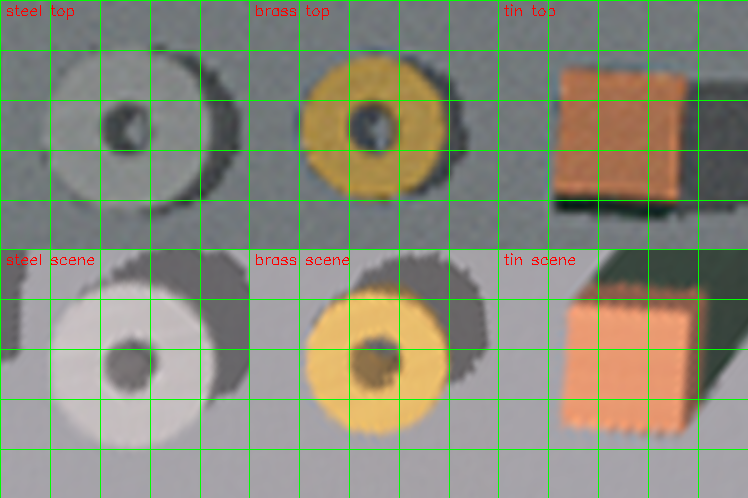

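View pics/m2.png

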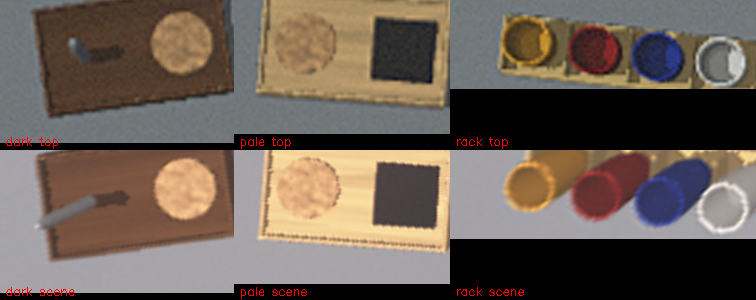

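Both views agree on which object is which and on their sizes; (357,218) is about 57 mm across, so it is the small brass one. They disagree by about 6 mm in x. I'll measure the rest in both views, then tie the cameras to the arm using the gripper.

```bash
cat >> h.py <<'E'
S=2000
BOX={"cork_d":(.010,.58,.67,.08,.17),"cork_p":(.010,.58,.67,-.12,-.03),"slate":(.010,.57,.68,-.22,-.10),
"dark":(.012,.53,.71,.04,.32),"pale":(.012,.53,.71,-.25,.02)}
RNG={"cork_d":((5,0,140),(20,255,255)),"cork_p":((5,0,140),(20,255,255)),"slate":((0,0,0),(180,255,75)),"dark":((3,60,20),(20,255,255)),"pale":((8,60,60),(25,255,255))}
def blob(m,lo,hi):
    m=cv2.inRange(cv2.cvtColor(m,cv2.COLOR_BGR2HSV),np.array(lo),np.array(hi))
    m=cv2.morphologyEx(m,cv2.MORPH_OPEN,np.ones((9,9)))
    c=max(cv2.findContours(m,cv2.RETR_EXTERNAL,cv2.CHAIN_APPROX_NONE)[0],key=cv2.contourArea);return c
def meas(n,im,box,rng):
    z,x0,x1,y0,y1=box;c=blob(rect_map(n,im,z,x0,x1,y0,y1,S),*rng)
    (u,v),wh,a=cv2.minAreaRect(c)
    return np.round([x1-v/S,y1-u/S],4),np.round(np.array(wh)/S,4),round(a,1)
E
python3 - <<'E'
from h import *
for n in("top","scene"):
    im=cv2.imread(f"pics/{n}0.png")
    for k in BOX: print(n,k,*meas(n,im,BOX[k],RNG[k]))
    for k,y,r in(("amber",.38,((15,90,60),(28,255,255))),("red",.31,((170,120,40),(180,255,255))),("blue",.24,((110,120,40),(130,255,255)))):
        print(n,k,*meas(n,im,(.054,.41,.51,y-.04,y+.05),r))
E
```

```text
top cork_d [0.645  0.1105] [0.05 0.06] 90.0
top cork_p [ 0.6313 -0.0748] [0.0775 0.0895] 90.0
top slate [ 0.6441 -0.1883] [0.0673 0.0686] 4.0
top dark [0.644  0.1622] [0.1209 0.2107] 82.2
top pale [ 0.6478 -0.1337] [0.211  0.1226] 4.3
top amber [0.4488 0.3578] [0.0675 0.0335] 90.0Traceback (most recent call last):
  File "<stdin>", line 6, in <module>
  File "h.py", line 30, in meas
    z,x0,x1,y0,y1=box;c=blob(rect_map(n,im,z,x0,x1,y0,y1,S),*rng)
                        ~~~~^^^^^^^^^^^^^^^^^^^^^^^^^^^^^^^^^^^^^
  File "h.py", line 28, in blob
    c=max(cv2.findContours(m,cv2.RETR_EXTERNAL,cv2.CHAIN_APPROX_NONE)[0],key=cv2.contourArea);return c
ValueError: max() iterable argument is empty
```

Request:
move_arm(
  rows=[
    [0,0,0,0,0,-0.12,1],
    [0,0,0,0,0,-0.24,1],
    [0,0,0,0,0,-0.36,1],
    [0,0,0,0,0,-0.48,1],
    [0,0,0,0,0,-0.6,1],
    [0,0,0,0,0,-0.72,1],
    [0,0,0,0,0,-0.84,1],
    [0,0,0,0,0,-0.96,1],
    [0,0,0,0,0,-1.08,1],
    [0,0,0,0,0,-1.18,1],
  ],
)

```text
time: 0.93
position: [0.2396, -0.577, 0.2559]
ee_rot: [-3.141, -0.001, 1.58]
contact_force: [-1.0, -0.3, -0.1]
gripper_width: 0.0854
```

Request:
move_arm(
  rows=[
    [3.4,1.9,0,0,0,0,1],
    [6.8,3.9,0,0,0,0,1],
    [10.2,5.8,0,0,0,0,1],
    [13.6,7.8,0,0,0,0,1],
    [17,9.7,0,0,0,0,1],
    [20.4,11.6,0,0,0,0,1],
    [23.8,13.6,0,0,0,0,1],
    [27.2,15.5,0,0,0,0,1],
    [30.6,17.5,0,0,0,0,1],
    [33.9,19.4,0,0,0,0,1],
  ],
)

```text
time: 1.77
position: [0.4333, -0.2357, 0.2563]
ee_rot: [-3.141, 0.0, 1.574]
contact_force: [1.4, -0.1, 0.8]
gripper_width: 0.0852
```

Request:
move_arm(
  rows=[
    [0,0,4,0,0,0,1],
    [0,0,8,0,0,0,1],
    [0,0,12,0,0,0,1],
    [0,0,14.6,0,0,0,1],
    [0,0,16.6,0,0,0,0.85],
    [0,0,17.6,0,0,0,0.8],
    [0,0,17.6,0,0,0,0.8],
    [0,0,17.6,0,0,0,0.8],
  ],
)

```text
time: 2.43
position: [0.433, -0.2376, 0.0807]
ee_rot: [-3.141, -0.0, 1.574]
contact_force: [0.1, -0.2, -0.2]
gripper_width: 0.0768
```

Run:
```python
from h import *
from cell import manip
print(manip.tip_extent,status.observe()["qpos"].round(2))
t=grab("top","t1");s=grab("scene","s1")
a=cv2.resize(t[170:270,250:380],None,fx=3,fy=3,interpolation=cv2.INTER_CUBIC)
b=cv2.resize(s[170:270,135:265],None,fx=3,fy=3,interpolation=cv2.INTER_CUBIC)
cv2.imwrite("pics/m3.png",np.hstack([a,b]))
```

```text
0.025 [ 0.63  0.61 -0.33  2.06  0.38  0.53  0.03]
```

View pics/m3.png

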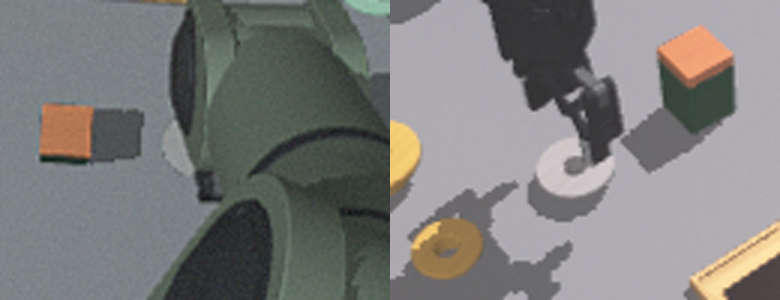

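Request:
move_arm(
  rows=[
    [0,0,0,0,0,0,1],
    [0,0,2,0,0,0,1],
    [0,0,4,0,0,0,1],
    [0,0,5.2,0,0,0,1],
    [0,0,5.6,0,0,0,1],
    [0,0,5.6,0,0,0,1],
  ],
)

```text
time: 3.03
position: [0.4328, -0.2375, 0.0243]
ee_rot: [-3.141, -0.0, 1.574]
contact_force: [-0.0, -0.7, 0.4]
gripper_width: 0.0854
```

Request:
move_arm(
  rows=[
    [0,0,0,0,0,0,0.6],
    [0,0,0,0,0,0,0.5],
    [0,0,0,0,0,0,0.4],
    [0,0,0,0,0,0,0.2],
    [0,0,0,0,0,0,0.2],
    [0,0,0,0,0,0,0.2],
  ],
)

```text
time: 3.53
position: [0.4333, -0.2379, 0.0262]
ee_rot: [3.14, 0.001, 1.574]
contact_force: [-5.5, 3.9, 25.9]
gripper_width: 0.0652
```

Run:
```python
from h import *
s=grab("scene","s2")
cv2.imwrite("pics/m4.png",cv2.resize(s[180:260,150:250],None,fx=6,fy=6,interpolation=cv2.INTER_CUBIC))
```

```text
(no output)
```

View pics/m4.png

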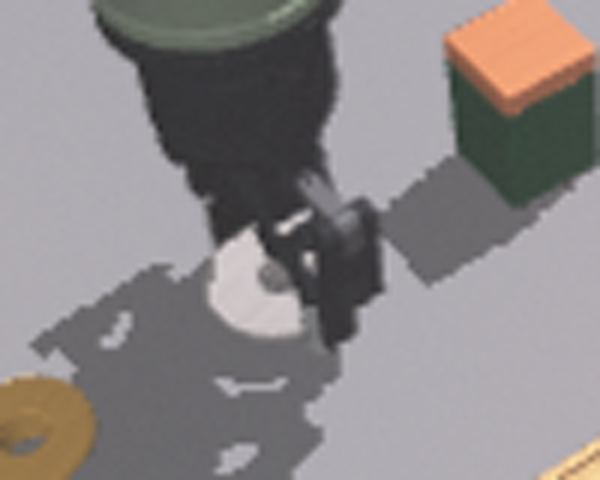

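Request:
move_arm(
  rows=[
    [0,0,0,0,0,0,1],
    [0,0,0,0,0,0,1],
    [0,0,-0.5,0,0,0,1],
    [0,0,-0.5,0,0,0,1],
    [0,0,-0.5,0,0,0,0.8],
    [0,0,-0.5,0,0,0,0.7],
    [0,0,-0.5,0,0,0,0.6],
    [0,0,-0.5,0,0,0,0.5],
    [0,0,-0.5,0,0,0,0.45],
    [0,0,-0.5,0,0,0,0.4],
  ],
)

```text
time: 4.42
position: [0.4329, -0.2376, 0.0301]
ee_rot: [3.141, 0.001, 1.574]
contact_force: [-5.3, 2.7, 27.4]
gripper_width: 0.065
```

Request:
move_arm(
  rows=[
    [0,0,0,0,0,0,0.4],
    [0,0,0,0,0,0,0.4],
    [0,0,0,0,0,0,0.4],
  ],
)

```text
time: 4.67
position: [0.4329, -0.2376, 0.0301]
ee_rot: [3.141, 0.001, 1.574]
contact_force: [-5.1, 2.5, 27.7]
gripper_width: 0.0648
```

Run:
```python
from h import *
s=grab("scene","s3")
cv2.imwrite("pics/m5.png",cv2.resize(s[180:260,150:250],None,fx=6,fy=6,interpolation=cv2.INTER_CUBIC))
```

```text
(no output)
```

View pics/m5.png

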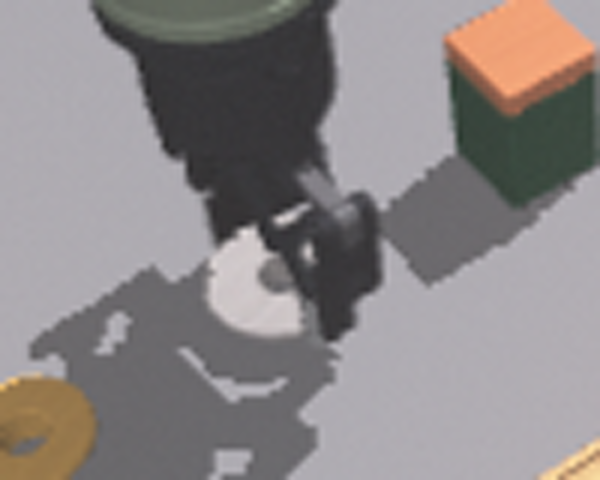

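The upward force probably comes from the pads swinging down as they close, which presses the saucer onto the table. I'll lift and check.

Request:
move_arm(
  rows=[
    [0,0,-0.5,0,0,0,0.2],
    [0,0,-1.5,0,0,0,0.2],
    [0,0,-4,0,0,0,0.2],
    [0,0,-7,0,0,0,0.2],
    [0,0,-10,0,0,0,0.2],
    [0,0,-12,0,0,0,0.2],
    [0,0,-12,0,0,0,0.2],
    [0,0,-12,0,0,0,0.2],
  ],
)

```text
time: 5.38
position: [0.433, -0.238, 0.1505]
ee_rot: [3.14, 0.001, 1.573]
contact_force: [-0.6, -0.0, -1.2]
gripper_width: 0.0647
```

Run:
```python
from h import *
s=grab("scene","s4")
print(proj("scene",(.433,-.2376,.135)))
cv2.imwrite("pics/m6.png",cv2.resize(s[130:230,150:270],None,fx=6,fy=6,interpolation=cv2.INTER_CUBIC))
```

```text
[189.51031416 193.2230792 ]
```

View pics/m6.png

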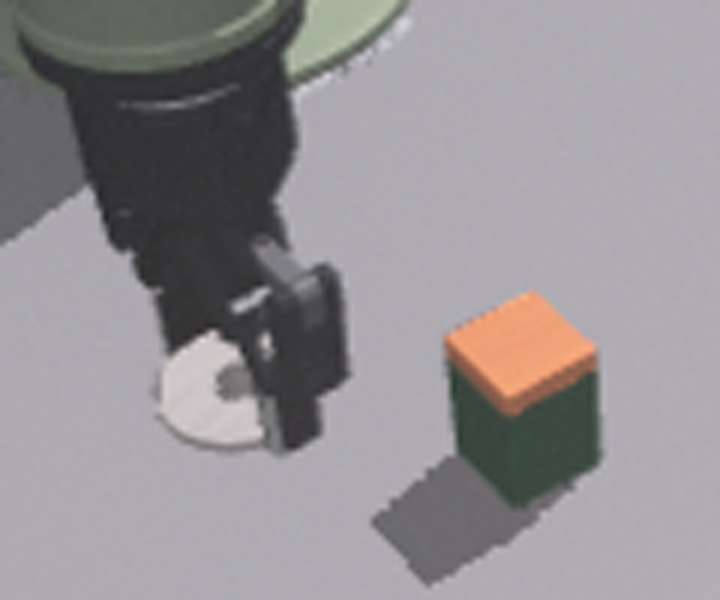

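Run:
```python
from h import *
for z in(.135,.1404): print(z,proj("scene",(.433,-.238,z)),onz("scene",(189.3,193.3),z))
s=cv2.imread("pics/s4.png")
z=.1404
m=rect_map("scene",s,z,.433-.05,.433+.05,-.238-.05,-.238+.05,5000)
cv2.line(m,(250,0),(250,499),(0,255,0),1);cv2.line(m,(0,250),(499,250),(0,255,0),1);cv2.circle(m,(250,250),170,(0,0,255),1)
cv2.imwrite("pics/m7.png",m)
```

```text
0.135 [189.36968118 193.30509735] [ 0.43287422 -0.2381126   0.135     ]
0.1404 [189.03126532 191.7094124 ] [ 0.43778357 -0.24049227  0.1404    ]
```

View pics/m7.png

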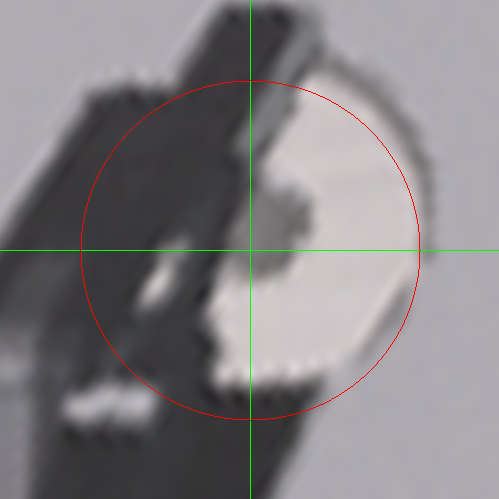

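Run:
```python
from h import *
s=cv2.imread("pics/scene0.png")
for k in ("dark","pale","slate"): print(k,*meas("scene",s,BOX[k],RNG[k]))
for z,b in((.063,1),(.008,1)):print(onz("scene",(371.5,172.7),z))
m=rect_map("scene",s,.012,.53,.71,.04,.32,1300);m=m
p=cv2.resize(s[165:200,355:390],None,fx=10,fy=10,interpolation=cv2.INTER_CUBIC)
m=cv2.copyMakeBorder(m,0,350-m.shape[0],0,0,cv2.BORDER_CONSTANT) if m.shape[0]<350 else m
cv2.imwrite("pics/m8.png",np.hstack([m[:350],p]))
```

```text
dark [0.6503 0.1557] [0.1202 0.2179] 82.0
pale [ 0.6545 -0.137 ] [0.2131 0.1238] 4.1
slate [ 0.6473 -0.1952] [0.0655 0.0485] 90.0
[0.64344524 0.21298127 0.063     ]
[0.61598752 0.27147064 0.008     ]
```

View pics/m8.png

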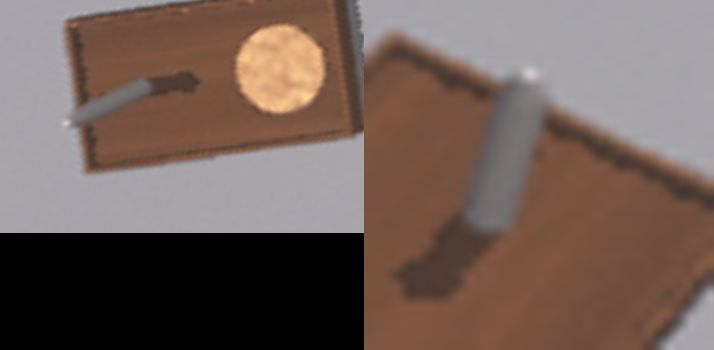

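Request:
move_arm(
  rows=[
    [2.5,1.2,0,0,0,0,0.2],
    [6,2.8,0,0,0,0,0.2],
    [9.5,4.4,0,0,0,0,0.2],
    [13,6,0,0,0,0,0.2],
    [16.5,7.6,0,0,0,0,0.2],
    [20,9.2,0,0,0,0,0.2],
    [23.5,10.8,0,0,0,0,0.2],
    [27,12.4,0,0,0,0,0.2],
    [30.5,14,0,0,0,0,0.2],
    [34,15.6,0,0,0,0,0.2],
  ],
)

```text
time: 6.27
position: [0.5876, 0.1047, 0.1479]
ee_rot: [-3.139, 0.001, 1.574]
contact_force: [1.7, -1.2, -0.6]
gripper_width: 0.0647
```

Request:
move_arm(
  rows=[
    [3.5,1.6,0,0,0,0,0.2],
    [7,3.2,0,0,0,0,0.2],
    [9.5,4.4,0,0,0,-0.03,0.2],
    [11.24,5.16,0,0,0,-0.08,0.2],
    [11.24,5.16,0,0,0,-0.136,0.2],
    [11.24,5.16,1,0,0,-0.136,0.2],
    [11.24,5.16,2.5,0,0,-0.136,0.2],
    [11.24,5.16,2.5,0,0,-0.136,0.2],
    [11.24,5.16,2.5,0,0,-0.136,0.2],
  ],
)

```text
time: 7.02
position: [0.6382, 0.2144, 0.1226]
ee_rot: [-3.139, 0.001, 1.708]
contact_force: [0.3, -0.9, -0.4]
gripper_width: 0.0647
```

Run:
```python
from h import *
print(onz("scene",(371.15,171.9),.063))
o=status.observe();print(o["position"],o["ee_rot"],o["qpos"].round(2))
s=grab("scene","s5");x,y,z=o["position"];zt=z-.0101
m=rect_map("scene",s,zt,x-.05,x+.05,y-.05,y+.05,5000)
cv2.line(m,(250,0),(250,499),(0,255,0),1);cv2.line(m,(0,250),(499,250),(0,255,0),1)
c=proj("scene",(x,y,zt)).astype(int)
p=cv2.resize(s[c[1]-30:c[1]+40,c[0]-20:c[0]+20],None,fx=7,fy=7,interpolation=cv2.INTER_CUBIC)
print(c);cv2.imwrite("pics/m9.png",np.hstack([m[:490],p]))
```

```text
[0.64084518 0.21499578 0.063     ]
[0.63822013 0.21440079 0.12261192] [-3.13870725e+00  9.60700715e-04  1.70790954e+00] [-0.15  0.78 -0.42  1.54  0.37  0.9  -0.56]
[374 157]
```

View pics/m9.png

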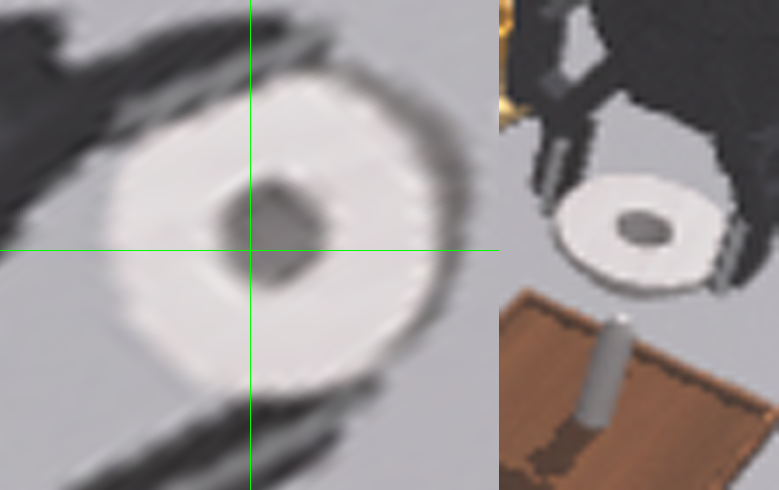

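Request:
move_arm(
  rows=[
    [0.3,0.04,0,0,0,0,0.2],
    [0.3,0.04,0.7,0,0,0,0.2],
    [0.3,0.04,1.4,0,0,0,0.2],
    [0.3,0.04,2,0,0,0,0.2],
    [0.3,0.04,2.2,0,0,0,0.2],
    [0.3,0.04,2.5,0,0,0,0.2],
    [0.3,0.04,2.5,0,0,0,0.2],
  ],
)

```text
time: 7.65
position: [0.6388, 0.2184, 0.0986]
ee_rot: [-3.141, 0.0, 1.71]
contact_force: [-0.5, 0.0, -1.2]
gripper_width: 0.0643
```

Request:
move_arm(
  rows=[
    [0,0,0.1,0,0,0,0.2],
    [0,0,0.2,0,0,0,0.2],
    [0,0,0.3,0,0,0,0.2],
    [0,0,0.4,0,0,0,0.2],
    [0,0,0.4,0,0,0,0.2],
  ],
)

```text
time: 8.07
position: [0.639, 0.2184, 0.0952]
ee_rot: [-3.142, 0.0, 1.71]
contact_force: [-0.5, -0.0, -1.1]
gripper_width: 0.0645
```

Run:
```python
from h import *
o=status.observe();print(o["position"],o["torque"])
s=grab("scene","s6");t=grab("top","t6")
a=cv2.resize(s[135:205,335:405],None,fx=6,fy=6,interpolation=cv2.INTER_CUBIC)
b=cv2.resize(t[110:180,130:200],None,fx=5.5,fy=6,interpolation=cv2.INTER_CUBIC)
cv2.imwrite("pics/m10.png",np.hstack([a,b]))
```

```text
[0.63898327 0.21843226 0.09519605] [ 0.05135889 -0.01624121  0.03035769]
```

View pics/m10.png

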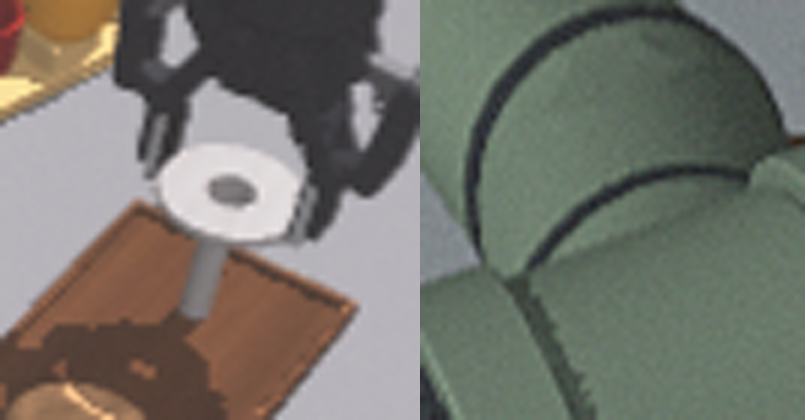

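Request:
move_arm(
  rows=[
    [-0.2,-0.16,0,0,0,0,0.2],
    [-0.2,-0.16,0.2,0,0,0,0.2],
    [-0.2,-0.16,0.4,0,0,0,0.2],
    [-0.2,-0.16,0.6,0,0,0,0.2],
    [-0.2,-0.16,0.8,0,0,0,0.2],
    [-0.2,-0.16,0.8,0,0,0,0.2],
  ],
)

```text
time: 8.67
position: [0.6375, 0.2162, 0.0868]
ee_rot: [-3.141, 0.0, 1.71]
contact_force: [0.1, 0.3, -1.8]
gripper_width: 0.0644
```

Request:
move_arm(
  rows=[
    [0,0,0.2,0,0,0,0.2],
    [0,0,0.4,0,0,0,0.2],
    [0,0,0.7,0,0,0,0.2],
    [0,0,1,0,0,0,0.2],
    [0,0,1.3,0,0,0,0.2],
    [0,0,1.3,0,0,0,0.2],
  ],
)

```text
time: 9.17
position: [0.6374, 0.2162, 0.0735]
ee_rot: [-3.141, 0.0, 1.71]
contact_force: [-0.3, 0.2, -0.5]
gripper_width: 0.0644
```

Request:
move_arm(
  rows=[
    [0,0,0.4,0,0,0,0.2],
    [0,0,0.8,0,0,0,0.2],
    [0,0,1.2,0,0,0,0.2],
    [0,0,1.6,0,0,0,0.2],
    [0,0,2,0,0,0,0.2],
    [0,0,2.4,0,0,0,0.2],
    [0,0,2.8,0,0,0,0.2],
    [0,0,3.1,0,0,0,0.2],
    [0,0,3.3,0,0,0,0.2],
    [0,0,3.3,0,0,0,0.2],
  ],
)

```text
time: 10.0
position: [0.6375, 0.2162, 0.0408]
ee_rot: [-3.141, 0.0, 1.71]
contact_force: [0.2, 1.4, -1.9]
gripper_width: 0.0647
```

Request:
move_arm(
  rows=[
    [0,0,0.2,0,0,0,0.2],
    [0,0,0.2,0,0,0,0.6],
    [0,0,0.2,0,0,0,0.7],
    [0,0,0.2,0,0,0,0.7],
    [0,0,0.2,0,0,0,0.7],
    [0,0,-1,0,0,0,0.7],
    [0,0,-3,0,0,0,0.7],
    [0,0,-6,0,0,0,0.7],
    [0,0,-10,0,0,0,0.7],
    [0,0,-14,0,0,0,0.7],
  ],
)

```text
time: 10.83
position: [0.6372, 0.2162, 0.1835]
ee_rot: [-3.141, -0.0, 1.71]
contact_force: [0.3, 0.1, 1.0]
gripper_width: 0.0726
```

Run:
```python
from h import *
s=grab("scene","s7")
# steel flange: bright grey inside tray region, plane z=.028
for z,b in((.028,(.57,.72,.13,.27)),):
    m=rect_map("scene",s,z,*b[:2],b[2],b[3],S)
    c=blob(m,(0,0,150),(180,40,255)); print(cv2.contourArea(c)/S/S*1e6)
    (u,v),wh,a=cv2.minAreaRect(c);print(b[1]-v/S,b[3]-u/S,np.array(wh)/S)
print(status.observe()["position"])
cv2.imwrite("pics/m11.png",cv2.resize(s[120:230,310:420],None,fx=5,fy=5,interpolation=cv2.INTER_CUBIC))
```

```text
9312.5
0.64525 0.20025 [0.1495 0.1395]
[0.64001747 0.21763941 0.19224635]
```

View pics/m11.png

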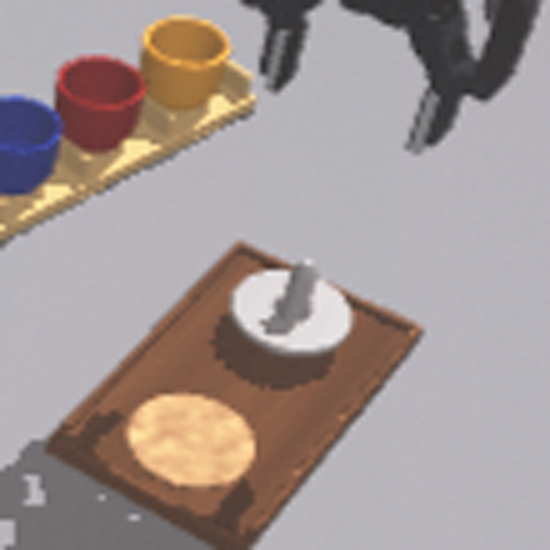

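Steel is threaded and sits at floor height. Next is the small brass saucer.

Request:
move_arm(
  rows=[
    [-2,-1.04,0,0,0,0,0.9],
    [-5.4,-2.81,0,0,0,0,1],
    [-8.8,-4.58,0,0,0,0,1],
    [-12.2,-6.36,0,0,0,0,1],
    [-15.6,-8.13,0,0,0,0,1],
    [-19,-9.9,0,0,0,0,1],
    [-22.4,-11.67,0,0,0,0,1],
    [-25.8,-13.44,0,0,0,0,1],
    [-29.2,-15.22,0,0,0,0,1],
    [-32.5,-16.94,0,0,0,0,1],
  ],
)

```text
time: 11.72
position: [0.5141, -0.1309, 0.1823]
ee_rot: [3.141, 0.001, 1.71]
contact_force: [0.3, -0.6, -0.6]
gripper_width: 0.0852
```

Request:
move_arm(
  rows=[
    [-3.4,-1.77,0,0,0,0.02,1],
    [-6.8,-3.54,0,0,0,0.04,1],
    [-10.2,-5.31,0,0,0,0.06,1],
    [-13.6,-7.09,0,0,0,0.08,1],
    [-17,-8.86,0,0,0,0.1,1],
    [-19.8,-10.32,0,0,0,0.12,1],
    [-22.02,-11.47,0,0,0,0.136,1],
    [-22.02,-11.47,3,0,0,0.136,1],
    [-22.02,-11.47,6,0,0,0.136,1],
    [-22.02,-11.47,8,0,0,0.136,1],
  ],
)

```text
time: 12.55
position: [0.4312, -0.3633, 0.1002]
ee_rot: [-3.141, -0.0, 1.573]
contact_force: [-0.3, 0.6, -0.6]
gripper_width: 0.0853
```

Request:
move_arm(
  rows=[
    [0,0,0,0,0,0,1],
    [0,0,0,0,0,0,1],
  ],
)

```text
time: 12.72
position: [0.4319, -0.3628, 0.1018]
ee_rot: [-3.141, -0.001, 1.574]
contact_force: [-0.3, 0.2, 0.5]
gripper_width: 0.0853
```

Request:
move_arm(
  rows=[
    [0,0,2.5,0,0,0,1],
    [0,0,4.5,0,0,0,1],
    [0,0,6,0,0,0,1],
    [0,0,6.95,0,0,0,1],
    [0,0,6.95,0,0,0,0.7],
    [0,0,6.95,0,0,0,0.5],
    [0,0,6.95,0,0,0,0.4],
    [0,0,6.95,0,0,0,0.3],
    [0,0,6.95,0,0,0,0.1],
    [0,0,6.95,0,0,0,0.1],
  ],
)

```text
time: 13.55
position: [0.4325, -0.3636, 0.0341]
ee_rot: [3.14, 0.002, 1.573]
contact_force: [-5.8, 4.5, 24.2]
gripper_width: 0.0552
```

Request:
move_arm(
  rows=[
    [0,0,0,0,0,0,0.1],
    [0,0,0,0,0,0,0.1],
  ],
)

```text
time: 13.72
position: [0.4325, -0.3636, 0.0341]
ee_rot: [3.14, 0.002, 1.573]
contact_force: [-5.1, 5.1, 23.6]
gripper_width: 0.0552
```

Request:
move_arm(
  rows=[
    [0,0,-0.5,0,0,0,0.1],
    [0,0,-2,0,0,0,0.1],
    [0,0,-5,0,0,0,0.1],
    [0,0,-8.5,0,0,0,0.1],
    [0,0,-11,0,0,0,0.1],
    [0,0,-12,0,0,0,0.1],
    [0,0,-12,0,0,0,0.1],
  ],
)

```text
time: 14.3
position: [0.4328, -0.364, 0.155]
ee_rot: [3.138, 0.003, 1.573]
contact_force: [0.3, -0.3, -0.6]
gripper_width: 0.0548
```

Run:
```python
from h import *
o=status.observe();x,y,z=o["position"];print(o["position"])
s=grab("scene","s8")
zt=z-.0115
w=.06
m=rect_map("scene",s,zt,x-w,x+w,y-w,y+w,S)
c=blob(m,(12,90,90),(30,255,255));h=cv2.convexHull(c)
(u,v),r=cv2.minEnclosingCircle(c);(bx,by,bw,bh)=cv2.boundingRect(c)
print("circ off xy mm",(w-v/S)*1e3,(w-u/S)*1e3,r/S,"bbox x:",(w-by/S)*1e3,(w-(by+bh)/S)*1e3,"y:",(w-bx/S)*1e3,(w-(bx+bw)/S)*1e3)
cv2.imwrite("pics/b8.png",m)
```

```text
[ 0.43281411 -0.36398971  0.15504353]
circ off xy mm -4.5000000000000036 -21.500000000000004 0.04079220581054688 bbox x: 35.5 -45.0 y: -2.0000000000000018 -59.0
```

Request:
move_arm(
  rows=[
    [2,0.72,0,0,0,0,0.1],
    [5.5,1.97,0,0,0,0,0.1],
    [9.2,3.3,0,0,0,0,0.1],
    [12.9,4.62,0,0,0,0,0.1],
    [16.6,5.95,0,0,0,0,0.1],
    [20.3,7.28,0,0,0,0,0.1],
    [24,8.6,0,0,0,0,0.1],
    [27.7,9.93,0,0,0,0,0.1],
    [31.4,11.25,0,0,0,0,0.1],
    [35.1,12.58,0,0,0,0,0.1],
  ],
)

```text
time: 15.18
position: [0.5563, -0.0098, 0.1506]
ee_rot: [-3.14, 0.0, 1.574]
contact_force: [0.2, -0.1, 0.2]
gripper_width: 0.0548
```

Request:
move_arm(
  rows=[
    [3.7,1.32,0,0,0,0,0.1],
    [7.4,2.65,0,0,0,0,0.1],
    [11.1,3.98,0,0,0,0,0.1],
    [14.8,5.3,0,0,0,-0.02,0.1],
    [18.5,6.63,0,0,0,-0.04,0.1],
    [21,7.53,0,0,0,-0.06,0.1],
    [22.77,8.16,0,0,0,-0.1,0.1],
    [22.77,8.16,0,0,0,-0.136,0.1],
    [22.77,8.16,1.5,0,0,-0.136,0.1],
    [22.77,8.16,3,0,0,-0.136,0.1],
  ],
)

```text
time: 16.02
position: [0.6373, 0.2167, 0.1202]
ee_rot: [-3.141, 0.0, 1.711]
contact_force: [0.3, 0.2, -0.9]
gripper_width: 0.055
```

Request:
move_arm(
  rows=[
    [0,0,0.4,0,0,0,0.1],
    [0,0,0.8,0,0,0,0.1],
    [0,0,1.2,0,0,0,0.1],
    [0,0,1.2,0,0,0,0.1],
    [0,0,1.2,0,0,0,0.1],
  ],
)

```text
time: 16.43
position: [0.6377, 0.2163, 0.11]
ee_rot: [3.141, -0.0, 1.71]
contact_force: [0.3, 0.4, -0.6]
gripper_width: 0.0548
```

Run:
```python
from h import *
o=status.observe();x,y,z=o["position"];print(o["position"])
s=grab("scene","s9")
zt=z-.0141
w=.05
m=rect_map("scene",s,zt,x-w,x+w,y-w,y+w,S)
k=cv2.inRange(cv2.cvtColor(m,cv2.COLOR_BGR2HSV),(12,90,120),(30,255,255))
cs=max(cv2.findContours(k,cv2.RETR_EXTERNAL,cv2.CHAIN_APPROX_NONE)[0],key=cv2.contourArea)
(u,v),r=cv2.minEnclosingCircle(cs);print("outer mm",(w-v/S)*1e3,(w-u/S)*1e3,r/S*1e3)
fill=cv2.drawContours(np.zeros_like(k),[cs],-1,255,-1)&~k
c=max(cv2.findContours(fill,cv2.RETR_EXTERNAL,cv2.CHAIN_APPROX_NONE)[0],key=cv2.contourArea)
(u,v),wh,a=cv2.minAreaRect(c);print("hole mm",(w-v/S)*1e3,(w-u/S)*1e3,np.array(wh)/S*1e3)
# same for steel in s5 as reference
s=cv2.imread("pics/s5.png");x,y,z=.63822,.2144,.1226;m=rect_map("scene",s,z-.0101,x-w,x+w,y-w,y+w,S)
k=cv2.inRange(cv2.cvtColor(m,cv2.COLOR_BGR2HSV),(0,0,195),(180,40,255))
cs=max(cv2.findContours(k,cv2.RETR_EXTERNAL,cv2.CHAIN_APPROX_NONE)[0],key=cv2.contourArea)
(u,v),r=cv2.minEnclosingCircle(cs);print("steel outer mm",(w-v/S)*1e3,(w-u/S)*1e3,r/S*1e3)
fill=cv2.drawContours(np.zeros_like(k),[cs],-1,255,-1)&~k
c=max(cv2.findContours(fill,cv2.RETR_EXTERNAL,cv2.CHAIN_APPROX_NONE)[0],key=cv2.contourArea)
(u,v),wh,a=cv2.minAreaRect(c);print("steel hole mm",(w-v/S)*1e3,(w-u/S)*1e3,np.array(wh)/S*1e3)
```

```text
[0.63766762 0.21628677 0.1100262 ]
outer mm 5.000000000000004 -10.249999999999995 34.515445709228516Traceback (most recent call last):
  File "<stdin>", line 11, in <module>
ValueError: max() iterable argument is empty
```

Run:
```python
from h import *
def go(f,x,y,zt,ctr,w=.045):
    m=rect_map("scene",cv2.imread(f),zt,x-w,x+w,y-w,y+w,S)
    g=cv2.GaussianBlur(m,(0,0),3).max(axis=2)
    # coarse brightness print 5 mm grid
    print(f);print(g[::10,::10][1:,1:].astype(int)//10)
go("pics/s9.png",.63767,.21629,.11-.0141,None)
go("pics/s5.png",.63822,.2144,.1226-.0101,None)
```

```text
pics/s9.png
[[10 16 18 18 17 13 11 10  9 11 15 17 18 18 18 18 17]
 [ 8 16 15 10  7  6  6  6  9 11 12 15 17 17 18 18 18]
 [ 6  8  7  6  6  7 10 12 12 14 17 19 17 15 15 17 17]
 [ 6  6  6  7 10 12 12 15 22 24 25 25 23 18 15 15 14]
 [ 6  6  6 10 13 16 24 24 25 25 25 25 25 23 17 14 14]
 [ 5  6 11 15 22 25 25 25 23 22 23 25 25 25 20 15 14]
 [ 8 16 18 19 24 25 25 22 15 13 17 23 25 25 23 15 14]
 [15 18 18 20 24 25 24 18 14 14 14 20 25 25 24 16 14]
 [18 18 18 19 24 24 24 19 15 15 15 21 24 25 23 15 16]
 [18 18 18 19 24 25 25 22 19 16 20 24 25 25 22 15 18]
 [18 18 18 18 22 24 25 25 25 24 24 25 25 24 18 17 18]
 [18 18 18 18 19 23 24 24 25 25 24 24 24 21 17 18 18]
 [18 18 18 18 18 19 22 24 25 25 24 23 18 16 18 18 18]
 [18 18 18 18 18 18 19 17 16 14 12 11 12 17 18 18 18]
 [18 18 18 18 18 15 10  6  6  7 10 12 16 18 18 18 18]
 [18 18 18 16 10  7  5  7 11 11  8 12 18 18 18 18 18]
 [18 15 10  7  6  7 10 11  8  8 12 17 18 18 18 18 18]]
pics/s5.png
[[ 7 16 15 12  7  5  5  6  9 11 11 12 17 18 18 18 18]
 [ 5  7  6  5  5  7  9 12 11 14 16 16 15 15 17 18 18]
 [ 6  5  5  8 10 12 11 16 19 22 22 22 20 16 13 15 18]
 [ 5  5  6  9 13 17 20 22 22 22 22 22 22 21 16 12 14]
 [ 5  6 12 16 21 22 22 22 22 22 22 22 22 22 20 14 12]
 [ 7 13 18 21 22 22 22 22 20 18 21 21 22 22 22 18 12]
 [15 18 18 21 22 22 22 19 12 10 14 19 22 22 22 20 12]
 [18 18 19 22 22 22 21 15 11 12 12 16 22 22 22 20 13]
 [18 18 18 21 22 22 22 17 12 12 12 17 22 22 22 20 13]
 [18 18 18 21 22 22 22 20 15 13 16 21 22 22 22 20 14]
 [18 18 18 20 22 22 22 22 21 21 22 22 22 22 22 16 15]
 [18 18 18 19 21 22 22 22 22 22 22 22 22 22 19 14 17]
 [18 18 18 18 19 21 22 22 22 22 22 22 22 20 16 17 18]
 [18 18 18 18 18 19 21 21 22 21 21 20 17 14 18 18 18]
 [18 18 18 18 18 18 18 15 12 11 10 10 11 15 18 18 18]
 [18 18 18 18 18 16 10  7  5  7 10 11 16 18 18 18 18]
 [18 18 18 16 11  7  5  7 10 11  8 10 17 18 18 18 18]]
```

Request:
move_arm(
  rows=[
    [0,0,0.5,0,0,0,0.1],
    [0,0,1,0,0,0,0.1],
    [0,0,1.3,0,0,0,0.1],
    [0,0,1.5,0,0,0,0.1],
    [0,0,1.7,0,0,0,0.1],
    [0,0,1.9,0,0,0,0.1],
    [0,0,2.1,0,0,0,0.1],
    [0,0,2.3,0,0,0,0.1],
    [0,0,2.3,0,0,0,0.1],
  ],
)

```text
time: 17.23
position: [0.6374, 0.2162, 0.0864]
ee_rot: [-3.141, 0.0, 1.71]
contact_force: [-0.3, 0.1, -1.1]
gripper_width: 0.0548
```

Request:
move_arm(
  rows=[
    [0,0,0.4,0,0,0,0.1],
    [0,0,0.8,0,0,0,0.1],
    [0,0,1.2,0,0,0,0.1],
    [0,0,1.6,0,0,0,0.1],
    [0,0,2,0,0,0,0.1],
    [0,0,2.2,0,0,0,0.1],
    [0,0,2.2,0,0,0,0.1],
  ],
)

```text
time: 17.82
position: [0.6373, 0.2162, 0.0641]
ee_rot: [-3.141, 0.0, 1.71]
contact_force: [0.7, -0.0, -0.7]
gripper_width: 0.0546
```

Request:
move_arm(
  rows=[
    [0,0,0.1,0,0,0,0.1],
    [0,0,0.1,0,0,0,0.4],
    [0,0,0.1,0,0,0,0.7],
    [0,0,0.1,0,0,0,0.7],
    [0,0,0.1,0,0,0,0.7],
    [0,0,-1,0,0,0,0.7],
    [0,0,-3,0,0,0,0.7],
    [0,0,-6,0,0,0,0.7],
    [0,0,-9,0,0,0,0.7],
    [0,0,-10,0,0,0,0.7],
  ],
)

```text
time: 18.65
position: [0.6389, 0.217, 0.1701]
ee_rot: [3.136, -0.001, 1.71]
contact_force: [-0.3, 0.0, 0.5]
gripper_width: 0.0725
```

Run:
```python
from h import *
print(status.observe()["position"])
s=grab("scene","s10")
h=cv2.cvtColor(s[165:200,350:395],cv2.COLOR_BGR2HSV)
k=cv2.inRange(h,(14,100,150),(30,255,255));c=max(cv2.findContours(k,cv2.RETR_EXTERNAL,cv2.CHAIN_APPROX_NONE)[0],key=cv2.contourArea)
print("brass px",np.array(cv2.fitEllipse(c)[0])+(350,165),cv2.fitEllipse(c)[1])
P=np.array([.6375,.2162])
for z in(.028,.048,.058,.063):print(z,proj("scene",(*P,z)))
# cups: rim in top view and rack outline
t=cv2.imread("pics/top0.png")
h=cv2.cvtColor(t,cv2.COLOR_BGR2HSV)
for k,lo,hi,box in(("red",(0,120,40),(8,255,255),(135,198,163,226)),("red2",(170,120,30),(180,255,255),(135,198,163,226)),("blue",(105,100,30),(130,255,255),(158,200,186,229)),("amber",(12,100,30),(30,255,255),(112,196,133,222))):
  for n,im,bx in (("top",t,box),):
    m=cv2.inRange(h[box[1]:box[3],box[0]:box[2]],np.array(lo),np.array(hi))
    cs=cv2.findContours(m,cv2.RETR_EXTERNAL,cv2.CHAIN_APPROX_NONE)[0]
    if not cs: continue
    c=max(cs,key=cv2.contourArea);(u,v),r=cv2.minEnclosingCircle(c);x,y,w,hh=cv2.boundingRect(c)
    print(k,(u+box[0],v+box[1]),r,w,hh,onz("top",(u+box[0],v+box[1]),.054),onz("top",(x+w/2-.5+box[0],y+hh/2-.5+box[1]),.054))
s=cv2.imread("pics/scene0.png");h=cv2.cvtColor(s,cv2.COLOR_BGR2HSV)
for k,lo,hi,box in(("red",(170,120,30),(180,255,255),(315,125,345,160)),("red0",(0,150,30),(6,255,255),(315,125,345,160)),("blue",(105,100,30),(130,255,255),(298,135,328,165))):
    m=cv2.inRange(h[box[1]:box[3],box[0]:box[2]],np.array(lo),np.array(hi));cs=cv2.findContours(m,cv2.RETR_EXTERNAL,cv2.CHAIN_APPROX_NONE)[0]
    if cs:
        c=max(cs,key=cv2.contourArea);x,y,w,hh=cv2.boundingRect(c);print(k,x+box[0],y+box[1],w,hh)
```

```text
[0.63892282 0.21703026 0.17008831]
brass px [369.167099   177.01560688] (13.826078414916992, 20.46436309814453)
0.028 [367.74976353 180.17982663]
0.048 [369.24969715 175.04900392]
0.058 [370.01585051 172.42822322]
0.063 [370.40307609 171.10364072]
red (149.0, 212.5) 8.500100135803223 15 16 [0.44100065 0.26482815 0.054     ] [0.44100065 0.26482815 0.054     ]
red2 (146.73684215545654, 217.84210586547852) 3.9122228622436523 8 7 [0.42479426 0.27085083 0.054     ] [0.42734493 0.27169572 0.054     ]
blue (170.3571424484253, 214.3571424484253) 9.500368118286133 19 19 [0.43530895 0.2000535  0.054     ] [0.43639344 0.20117441 0.054     ]
amber (123.4793815612793, 210.695876121521) 13.370811462402344 21 23 [0.44656279 0.34246307 0.054     ] [0.44869053 0.34708545 0.054     ]
red 329 131 5 8
red0 326 136 13 6
blue 305 139 17 20
```

Run:
```python
from h import *
def rng(im,ls):
    h=cv2.cvtColor(im,cv2.COLOR_BGR2HSV);m=0
    for lo,hi in ls: m=m|cv2.inRange(h,np.array(lo),np.array(hi))
    return m
C={"red":([((0,110,25),(9,255,255)),((165,110,25),(180,255,255))],(.4438,.2716)),"blue":([((105,90,25),(132,255,255))],(.4378,.1994)),"amber":([((12,110,60),(30,255,255))],(.4497,.3438))}
a=np.linspace(0,2*np.pi,60)
for n in("top","scene"):
    im=cv2.imread(f"pics/{n}0.png");im=cv2.resize(im,None,fx=4,fy=4,interpolation=cv2.INTER_CUBIC)
    for k,(r,p) in C.items():
        rim=np.array([proj(n,(p[0]+.028*np.cos(t),p[1]+.028*np.sin(t),.054)) for t in a]);foot=np.array([proj(n,(p[0]+.02*np.cos(t),p[1]+.02*np.sin(t),.012)) for t in a])
        q=np.vstack([rim,foot]);lo,hi=q.min(0),q.max(0);c=proj(n,(*p,.05))
        m=rng(im,r);x0,y0=(np.array(lo-4)*4).astype(int);x1,y1=(np.array(hi+4)*4).astype(int)
        b=m[y0:y1,x0:x1];cc=max(cv2.findContours(b,cv2.RETR_EXTERNAL,cv2.CHAIN_APPROX_NONE)[0],key=cv2.contourArea)
        x,y,w,h=cv2.boundingRect(cc);f=lambda u:(u+.5)/4-.5
        print(n,k,"pred L,R,T,B",np.round([lo[0],hi[0],lo[1],hi[1]],1),"meas",np.round([f(x+x0-.5),f(x+x0+w-.5),f(y+y0-.5),f(y+y0+h-.5)],1),"mm/px",round(1000*np.linalg.norm(onz(n,c,.05)-onz(n,c+[1,0],.05)),2))
```

```text
top red pred L,R,T,B [137.6 156.9 202.4 220.8] meas [137.5 157.  202.  220.8] mm/px 3.04
top blue pred L,R,T,B [161.3 179.9 204.4 222.8] meas [160.8 180.  204.5 223.2] mm/px 3.03
top amber pred L,R,T,B [113.9 133.9 200.5 218.9] meas [112.8 137.2 199.  222.2] mm/px 3.05
scene red pred L,R,T,B [320.1 338.1 129.5 149.2] meas [321.  339.  131.  150.2] mm/px 3.15
scene blue pred L,R,T,B [303.1 321.4 138.  158.2] meas [304.  322.  138.8 158. ] mm/px 3.07
scene amber pred L,R,T,B [336.3 353.8 121.5 140.6] meas [337.8 355.5 123.  142.2] mm/px 3.23
```

Request:
move_arm(
  rows=[
    [1,-2.2,0,0,0,0.03,1],
    [2.4,-5.5,0,0,0,0.07,1],
    [3.9,-8.8,0,0,0,0.11,1],
    [5.4,-12.1,0,0,0,0.15,1],
    [6.8,-15.4,0,0,0,0.19,1],
    [8.18,-18.41,0,0,0,0.221,1],
    [8.18,-18.41,2,0,0,0.221,1],
    [8.18,-18.41,4,0,0,0.221,1],
    [8.18,-18.41,4,0,0,0.221,1],
    [8.18,-18.41,4,0,0,0.221,1],
  ],
)

```text
time: 19.53
position: [0.4436, 0.2716, 0.1248]
ee_rot: [-3.14, 0.001, 1.489]
contact_force: [-1.1, -0.1, 0.2]
gripper_width: 0.0855
```

Request:
move_arm(
  rows=[
    [0,0,3,0,0,0,1],
    [0,0,5.5,0,0,0,1],
    [0,0,7.3,0,0,0,1],
    [0,0,7.9,0,0,0,1],
    [0,0,7.9,0,0,0,1],
    [0,0,7.9,0,0,0,0.6],
    [0,0,7.9,0,0,0,0.4],
    [0,0,7.9,0,0,0,0.3],
    [0,0,7.9,0,0,0,0.1],
    [0,0,7.9,0,0,0,0.1],
  ],
)

```text
time: 20.37
position: [0.4446, 0.2721, 0.0474]
ee_rot: [3.14, -0.001, 1.488]
contact_force: [-3.0, -2.3, 19.3]
gripper_width: 0.0532
```

Request:
move_arm(
  rows=[
    [0,0,0,0,0,0,0.1],
    [0,0,0,0,0,0,0.1],
  ],
)

```text
time: 20.53
position: [0.4446, 0.2721, 0.0474]
ee_rot: [3.14, -0.001, 1.488]
contact_force: [-3.2, -3.4, 20.2]
gripper_width: 0.0532
```

Request:
move_arm(
  rows=[
    [0,0,-0.5,0,0,0,0.1],
    [0,0,-2,0,0,0,0.1],
    [0,0,-5,0,0,0,0.1],
    [0,0,-8,0,0,0,0.1],
    [0,0,-8,0,0,0,0.1],
    [-2,3,-8,0,0,-0.03,0.1],
    [-4,6,-8,0,0,-0.06,0.1],
    [-6,9,-8,0,0,-0.09,0.1],
    [-8,12,-8,0,0,-0.12,0.1],
    [-10,15,-8,0,0,-0.15,0.1],
  ],
)

```text
time: 21.37
position: [0.5866, 0.1583, 0.1267]
ee_rot: [3.141, -0.0, 1.64]
contact_force: [-0.5, 0.8, -0.5]
gripper_width: 0.0529
```

Run:
```python
from cell import status
o=status.observe();print(o["position"],o["ee_rot"])
```

```text
[0.58660514 0.15830391 0.12671915] [ 3.14070874e+00 -1.44580932e-04  1.64002899e+00]
```

Request:
move_arm(
  rows=[
    [-2,2.2,0,0,0,-0.03,0.1],
    [-4,4.4,0,0,0,-0.05,0.1],
    [-5.74,6.42,0,0,0,-0.068,0.1],
    [-5.74,6.42,1.5,0,0,-0.068,0.1],
    [-5.74,6.42,4,0,0,-0.068,0.1],
    [-5.74,6.42,6,0,0,-0.068,0.1],
    [-5.74,6.42,7,0,0,-0.068,0.1],
    [-5.74,6.42,7.5,0,0,-0.068,0.1],
    [-5.74,6.42,7.8,0,0,-0.068,0.1],
    [-5.74,6.42,7.8,0,0,-0.068,0.1],
  ],
)

```text
time: 22.2
position: [0.6534, 0.107, 0.0483]
ee_rot: [3.141, -0.0, 1.707]
contact_force: [0.7, -0.2, -0.3]
gripper_width: 0.053
```

Request:
move_arm(
  rows=[
    [0,0,0.15,0,0,0,0.1],
    [0,0,0.25,0,0,0,0.1],
    [0,0,0.25,0,0,0,0.1],
    [0,0,0.25,0,0,0,0.35],
    [0,0,0.25,0,0,0,0.6],
    [0,0,0.25,0,0,0,0.6],
    [0,0,-1,0,0,0,0.6],
    [0,0,-4,0,0,0,0.6],
    [0,0,-7,0,0,0,0.6],
    [0,0,-8,0,0,0,0.6],
  ],
)

```text
time: 23.03
position: [0.6547, 0.1075, 0.1328]
ee_rot: [3.137, -0.001, 1.707]
contact_force: [0.7, 0.3, 0.9]
gripper_width: 0.0681
```

Request:
move_arm(
  rows=[
    [0,0,0,0,0,0,1],
    [0,0,0,0,0,0,1],
  ],
)

```text
time: 23.2
position: [0.6534, 0.1069, 0.1288]
ee_rot: [3.14, 0.0, 1.707]
contact_force: [-1.0, 0.4, -0.8]
gripper_width: 0.085
```

Request:
move_arm(
  rows=[
    [1.5,-2.5,0,0,0,0.03,1],
    [3.5,-5.8,0,0,0,0.06,1],
    [5.5,-9.1,0,0,0,0.1,1],
    [7.5,-12.4,0,0,0,0.13,1],
    [9.5,-15.7,0,0,0,0.17,1],
    [11.2,-18.5,0,0,0,0.2,1],
    [12.09,-20,0,0,0,0.218,1],
    [12.09,-20,0,0,0,0.218,1],
    [12.09,-20,1.5,0,0,0.218,1],
    [12.09,-20,1.5,0,0,0.218,1],
  ],
)

```text
time: 24.03
position: [0.4379, 0.1991, 0.111]
ee_rot: [-3.139, 0.001, 1.489]
contact_force: [-0.6, 0.4, -1.4]
gripper_width: 0.0851
```

Request:
move_arm(
  rows=[
    [0,0,2.5,0,0,0,1],
    [0,0,5,0,0,0,1],
    [0,0,6.4,0,0,0,1],
    [0,0,6.6,0,0,0,1],
    [0,0,6.6,0,0,0,0.6],
    [0,0,6.6,0,0,0,0.4],
    [0,0,6.6,0,0,0,0.3],
    [0,0,6.6,0,0,0,0.1],
    [0,0,6.6,0,0,0,0.1],
    [0,0,6.6,0,0,0,0.1],
  ],
)

```text
time: 24.87
position: [0.4392, 0.1997, 0.0481]
ee_rot: [3.14, -0.001, 1.488]
contact_force: [-2.9, -0.8, 12.0]
gripper_width: 0.0534
```

Request:
move_arm(
  rows=[
    [0,0,0,0,0,0,0.1],
    [0,0,0,0,0,0,0.1],
  ],
)

```text
time: 25.03
position: [0.4391, 0.1997, 0.0481]
ee_rot: [3.14, -0.001, 1.488]
contact_force: [-2.9, -1.4, 12.5]
gripper_width: 0.0528
```

Request:
move_arm(
  rows=[
    [0,0,-0.5,0,0,0,0.1],
    [0,0,-2,0,0,0,0.1],
    [0,0,-5,0,0,0,0.1],
    [0,0,-8,0,0,0,0.1],
    [0,0,-8,0,0,0,0.1],
    [-2.6,2.4,-8,0,0,0,0.1],
    [-5.2,4.74,-8,0,0,0,0.1],
    [-7.8,7.1,-8,0,0,0,0.1],
    [-10.4,9.47,-8,0,0,0,0.1],
    [-13,11.84,-8,0,0,0,0.1],
  ],
)

```text
time: 25.87
position: [0.5469, 0.0586, 0.1277]
ee_rot: [3.141, -0.0, 1.489]
contact_force: [0.8, 0.9, -0.2]
gripper_width: 0.053
```

Request:
move_arm(
  rows=[
    [-2.6,2.4,0,0,0,0,0.1],
    [-5.2,4.74,0,0,0,0,0.1],
    [-7.8,7.1,0,0,0,0,0.1],
    [-10.4,9.47,0,0,0,0,0.1],
    [-13.13,11.96,0,0,0,-0.009,0.1],
    [-13.13,11.96,0,0,0,-0.009,0.1],
    [-13.13,11.96,3,0,0,-0.009,0.1],
    [-13.13,11.96,5.5,0,0,-0.009,0.1],
    [-13.13,11.96,7,0,0,-0.009,0.1],
    [-13.13,11.96,7,0,0,-0.009,0.1],
  ],
)

```text
time: 26.7
position: [0.6527, -0.0803, 0.0542]
ee_rot: [-3.137, -0.0, 1.498]
contact_force: [0.2, 0.5, -0.4]
gripper_width: 0.0529
```

Request:
move_arm(
  rows=[
    [0,0,0,0,0,0,0.1],
    [0,0,0,0,0,0,0.1],
  ],
)

```text
time: 26.87
position: [0.6552, -0.0802, 0.0583]
ee_rot: [3.14, -0.0, 1.498]
contact_force: [-0.7, 0.1, -0.6]
gripper_width: 0.0532
```

Request:
move_arm(
  rows=[
    [0,0,0.5,0,0,0,0.1],
    [0,0,0.9,0,0,0,0.1],
    [0,0,1.05,0,0,0,0.1],
    [0,0,1.1,0,0,0,0.1],
    [0,0,1.1,0,0,0,0.1],
  ],
)

```text
time: 27.28
position: [0.6545, -0.0804, 0.0463]
ee_rot: [3.141, 0.0, 1.498]
contact_force: [-2.1, -0.2, 4.9]
gripper_width: 0.0529
```

Run:
```python
from h import *
print(status.observe()["position"])
for n in("top","scene"):
    im=cv2.imread(f"pics/{n}0.png")
    m=rect_map(n,im,.075,.39,.49,-.155,-.055,S)
    c=blob(m,(3,110,130 if n=="top" else 200),(14,255,255));(u,v),wh,a=cv2.minAreaRect(c)
    print(n,.49-v/S,-.055-u/S,np.array(wh)/S,a)
```

```text
[ 0.65446127 -0.08039183  0.04626122]
top 0.4363930320739746 -0.10374006652832031 [0.04844736 0.04863055] 3.6214847564697266
scene 0.4426374244689941 -0.10629365921020509 [0.04660997 0.04765547] 3.9182491302490234
```

Request:
move_arm(
  rows=[
    [0,0,0,0,0,0,0.35],
    [0,0,0,0,0,0,0.6],
    [0,0,0,0,0,0,0.6],
    [0,0,-1,0,0,0,0.6],
    [0,0,-4,0,0,0,0.6],
    [0,0,-8,0,0,0,0.6],
    [0,0,-10,0,0,0,0.8],
    [0,0,-10,0,0,0,1],
    [0,0,-10,0,0,0,1],
  ],
)

```text
time: 28.03
position: [0.6551, -0.0805, 0.1479]
ee_rot: [3.139, 0.0, 1.498]
contact_force: [-0.1, 0.2, 0.3]
gripper_width: 0.0851
```

Request:
move_arm(
  rows=[
    [-0.5,-2.5,0,0,0,0,1],
    [-1.2,-6.2,0,0,0,0,1],
    [-1.9,-9.9,0,0,0,0,1],
    [-2.6,-13.6,0,0,0,0,1],
    [-3.3,-17.3,0,0,0,0,1],
    [-4.02,-20.3,0,0,0,-0.008,1],
    [-4.02,-21.33,0,0,0,-0.008,1],
    [-4.02,-21.33,0,0,0,-0.008,1],
    [-4.02,-21.33,2,0,0,-0.008,1],
    [-4.02,-21.33,3,0,0,-0.008,1],
  ],
)

```text
time: 28.87
position: [0.4394, -0.1047, 0.1147]
ee_rot: [3.141, -0.0, 1.506]
contact_force: [-0.7, -0.6, -1.3]
gripper_width: 0.0854
```

Request:
move_arm(
  rows=[
    [0,0,2,0,0,0,1],
    [0,0,4.5,0,0,0,1],
    [0,0,6,0,0,0,1],
    [0,0,6.1,0,0,0,1],
    [0,0,6.1,0,0,0,0.6],
    [0,0,6.1,0,0,0,0.4],
    [0,0,6.1,0,0,0,0.2],
    [0,0,6.1,0,0,0,0],
    [0,0,6.1,0,0,0,0],
    [0,0,6.1,0,0,0,0],
  ],
)

```text
time: 29.7
position: [0.4393, -0.105, 0.0558]
ee_rot: [3.14, 0.0, 1.506]
contact_force: [-1.4, 1.7, 6.1]
gripper_width: 0.0492
```

Request:
move_arm(
  rows=[
    [0,0,0,0,0,0,0],
    [0,0,0,0,0,0,0],
  ],
)

```text
time: 29.87
position: [0.4393, -0.105, 0.0558]
ee_rot: [3.14, 0.0, 1.506]
contact_force: [-0.8, 1.4, 6.2]
gripper_width: 0.0496
```

Request:
move_arm(
  rows=[
    [0,0,-0.5,0,0,0,0],
    [0,0,-3,0,0,0,0],
    [0,0,-6,0,0,0,0],
    [-1,3,-6,0,0,0,0],
    [-2.2,6.6,-6,0,0,0,0],
    [-3.4,10.2,-6,0,0,0,0],
    [-4.6,13.8,-6,0,0,0,0],
    [-5.8,17.4,-6,0,0,0.004,0],
    [-7.14,20.5,-6,0,0,0.008,0],
    [-7.14,21.25,-6,0,0,0.008,0],
  ],
)

```text
time: 30.7
position: [0.6494, -0.1931, 0.1155]
ee_rot: [3.139, 0.001, 1.495]
contact_force: [0.3, 0.1, -2.1]
gripper_width: 0.0496
```

Request:
move_arm(
  rows=[
    [0,0,0,0,0,0,0],
    [0,0,1.5,0,0,0,0],
    [0,0,3,0,0,0,0],
    [0,0,4.2,0,0,0,0],
    [0,0,4.6,0,0,0,0],
    [0,0,4.8,0,0,0,0],
    [0,0,4.8,0,0,0,0],
  ],
)

```text
time: 31.28
position: [0.6452, -0.1896, 0.0663]
ee_rot: [-3.14, -0.0, 1.498]
contact_force: [1.1, 0.4, -1.0]
gripper_width: 0.0493
```

Request:
move_arm(
  rows=[
    [0,0,0.08,0,0,0,0],
    [0,0,0.08,0,0,0,0.2],
    [0,0,0.08,0,0,0,0.5],
    [0,0,0.08,0,0,0,0.6],
    [0,0,0.08,0,0,0,0.6],
    [0,0,-3,0,0,0,0.6],
    [0,0,-7,0,0,0,0.6],
    [0,0,-11,0,0,0,0.6],
    [0,0,-15,0,0,0,0.6],
    [0,0,-15,0,0,0,0.6],
  ],
)

```text
time: 32.12
position: [0.649, -0.1903, 0.2251]
ee_rot: [3.131, 0.002, 1.497]
contact_force: [0.4, -0.3, 0.3]
gripper_width: 0.0683
```

Request:
move_arm(
  rows=[
    [-3,-3,0,0,0,0,0.6],
    [-6,-6,0,0,0,0,0.6],
    [-9,-9,0,0,0,0,0.6],
    [-12,-12,0,0,0,0,0.6],
    [-15,-15,0,0,0,0,0.6],
    [-18,-18,0,0,0,0,0.6],
    [-21,-21,0,0,0,0,0.6],
    [-21,-21,0,0,0,0,0.6],
    [-21,-21,0,0,0,0,0.6],
    [-21,-21,0,0,0,0,0.6],
  ],
)

```text
time: 32.95
position: [0.4214, -0.3842, 0.217]
ee_rot: [3.141, 0.0, 1.497]
contact_force: [0.4, -0.2, -0.6]
gripper_width: 0.0683
```

Run:
```python
from h import *
print(status.observe()["position"])
s=grab("scene","s20");t=grab("top","t20")
a=cv2.resize(t[120:240,100:330],None,fx=3.2,fy=3.2,interpolation=cv2.INTER_CUBIC)
b=cv2.resize(s[125:305,225:405],None,fx=2.15,fy=1.2*1.0,interpolation=cv2.INTER_CUBIC) if 0 else cv2.resize(s[120:300,170:410],None,fx=1.15*2.6/1.0/1.3,fy=1.15*2.6/1.3,interpolation=cv2.INTER_CUBIC)
W=max(a.shape[1],b.shape[1]);f=lambda i:cv2.copyMakeBorder(i,0,0,0,W-i.shape[1],cv2.BORDER_CONSTANT)
m=np.vstack([f(a),f(b)]);m=m if m.shape[0]<=800 else m;k=min(1,600/m.shape[0]);m=cv2.resize(m,None,fx=k,fy=k,interpolation=cv2.INTER_AREA);print(m.shape);cv2.imwrite("pics/final.png",m)
```

```text
[ 0.42140992 -0.38417817  0.2169804 ]
(600, 553, 3)
```

View pics/final.png

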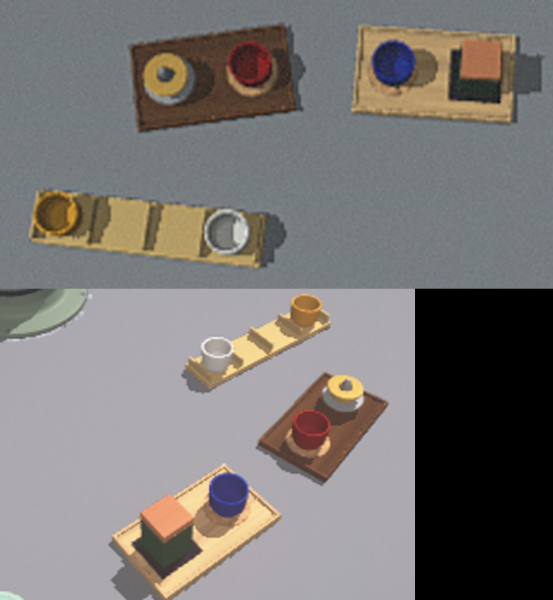

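Both saucers are stacked on the peg (top crop about (167,78)), with red (249,63), blue (392,63) and the tin (481,60) on their pads. White and amber are still in the rack. I'll do one numeric check before handing in.

Run:
```python
from h import *
import cell
b=np.array([.002,-.0013])
def tf(p,c,a): d=np.array(p)-c;return np.round([d[0]*np.cos(a)+d[1]*np.sin(a),-d[0]*np.sin(a)+d[1]*np.cos(a)],4)
t=cv2.imread("pics/t20.png")
D=((.646,.1608),.136);P=((.6502,-.1353),-.0733)
def m(z,x0,x1,y0,y1,lo,hi):
    c=blob(rect_map("top",t,z,x0,x1,y0,y1,S),lo,hi);(u,v),wh,a=cv2.minAreaRect(c)
    return np.array([x1-v/S,y1-u/S])+b,wh[0]/S,wh[1]/S,a
for k,r,f in(("tin",(.085,.59,.70,-.25,-.13,(3,110,130),(14,255,255)),P),("blue",(.052,.60,.71,-.13,-.03,(105,90,25),(132,255,255)),P),("red",(.052,.60,.71,.05,.16,(0,170,25),(8,255,255)),D),("brass",(.048,.58,.70,.16,.27,(15,100,90),(30,255,255)),D)):
    q=m(*r);print(k,tf(q[0],*f),np.round(q[1:],3))
g0=cv2.imread("pics/top0.png")[130:190,350:410].astype(int);print("gaiwan diff",abs(g0-t[130:190,350:410]).mean())
```

```text
tin [ 0.0004 -0.0546] [0.05  0.05  3.406]
blue [-0.0025  0.0547] [5.8e-02 5.4e-02 9.0e+01]
red [-0.0108 -0.0733] [1.8e-02 1.2e-02 9.0e+01]
brass [0.0008 0.054 ] [ 0.059  0.057 45.   ]
gaiwan diff 13.748055555555556
```

Run:
```python
from h import *
t=cv2.imread("pics/t20.png");b=np.array([.002,-.0013])
mm=rect_map("top",t,.052,.60,.71,.05,.16,S);h=cv2.cvtColor(mm,cv2.COLOR_BGR2HSV)
k=(((h[...,0]<9)|(h[...,0]>165))&(h[...,1]>150)).astype(np.uint8)*255
c=max(cv2.findContours(cv2.morphologyEx(k,cv2.MORPH_OPEN,np.ones((7,7))),0,1)[0],key=cv2.contourArea);(u,v),r=cv2.minEnclosingCircle(c)
d=np.array([.71-v/S,.16-u/S])+b-(.646,.1608);a=.136
print("red",d[0]*np.cos(a)+d[1]*np.sin(a),-d[0]*np.sin(a)+d[1]*np.cos(a),r/S)
for f in("scene0","s20"):
    s=cv2.imread(f"pics/{f}.png");h=cv2.cvtColor(s,cv2.COLOR_BGR2HSV)
    k=cv2.inRange(h,(70,50,60),(90,255,255))[280:360,130:210];print(f,"gaiwan bbox",cv2.boundingRect(cv2.findNonZero(cv2.morphologyEx(k,cv2.MORPH_OPEN,np.ones((3,3))))))
```

```text
red -0.00039508716815403726 -0.055508536458310886 0.029472339630126954
scene0 gaiwan bbox (0, 0, 0, 0)
s20 gaiwan bbox (0, 0, 0, 0)
```

Run:
```python
from h import *
from cell import ticket
a,b=[cv2.cvtColor(cv2.imread(f"pics/{f}.png")[295:350,140:200],cv2.COLOR_BGR2GRAY).astype(np.float32) for f in("scene0","s20")]
print("gaiwan scene shift px",cv2.phaseCorrelate(a,b))
print(ticket.hand_in())
```

```text
gaiwan scene shift px ((-0.009108240894075692, 0.021525285038240582), 0.995915952457322)
the job is handed in; nothing more can be done
None
```

I made up both kits, let go of everything, moved the gripper clear and handed the job in at about 33 s of the 125 s; no verdict was reported. The steel saucer went on the peg first, with the small brass one on top. The red cup is on the dark tray's cork, and the blue cup and tin are on the pale tray's pads.

**Last checks, in each tray's own x and y:**

| Item | Measured (mm) | Target (mm) |
|---|---|---|
| Brass saucer | (0.8, 54.0) | (0, 55) |
| Red cup | (-0.4, -55.5) | (0, -55) |
| Blue cup | (-2.5, 54.7) | (0, 55) |
| Tin | (0.4, -54.6) | (0, -55) |

- **Tin alignment:** it lies about 1° off its pad.
- **Saucers:** I judged the seated heights only from the scene picture, to about 4 mm. Both looked flat and at the right level.
- **Left in place:** the gaiwan shifted 0.02 px in the scene view. The white and amber cups looked unmoved in the final picture, but I did not measure them.

**Checks that failed or disagreed:**
- The two cameras differed by about 6 mm in x. I corrected this with offsets taken from the saucer held in the gripper.
- The first red-cup reading, (-10.8, -73.3), came from a colour mask that caught only part of the cup. The table shows the reading with a fuller mask.
- A gaiwan comparison in the top view showed a large difference, probably because the parked arm or its shadow was in that part of the picture. The scene-view comparison replaced it.

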